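# Stow the bearing pad in the sprung sea-stowage holder

## Robot

A 7-joint arm with a two-finger parallel gripper is mounted at the origin on the work surface. World frame = base frame: x ahead of the robot, y to its left, z up, the work surface at z = 0. Lengths are in m, angles in rad, forces in N, time in s.
With the tool pointing down it reaches from about 0.425 to 0.925 m from the base axis. Payload 6.8 kg.
Tool frame: the origin (TCP) lies midway between the tips of the shut fingers; the grasp point (between the pads) lies 19 mm behind it; z points along the fingers, y is the line along which they close (so a half turn about z gives the same grasp; the last joint's range is limited). The gripper opens to 85 mm and grips with 20 to 120 N. Pads are 22 mm wide; open, the fingers measure 114 mm over their backs; the gripper's body (76 mm by 85 mm) begins 54 mm behind the grasp point. The pads swing forward as they close: fully open they stand 13 mm farther back than shut.
Start: joints at [1.086, 0.477, 0.022, 1.555, -0.011, 1.109, -0.083], TCP at [0.248, -0.628, 0.231] pointing down, gripper open.
Joint ranges: [-2.96, 2.96], [-0.34, 2.1], [-1.41, 1.46], [0.24, 2.44], [-1.37, 4.51], [0.17, 1.92], [-2.96, 2.96]. Speed limits (rad/s): [2.39, 2.39, 3.14, 3.14, 3.14, 3.14, 3.14].

## Interface

Orientations are given as a rotation vector (axis times angle).
In Python, from bench import r gives the robot as it stands. The module is installed in compiled form; this text tells all that it offers.
- The arm moves only by the tool apply_moves, never from a script. Its argument "rows" is a list of rows, each a list of 6 numbers: the shift along the tool's x, y, z scaled (see below), then the turn, a rotation vector about the tool's x, y, z scaled (see below). A call has 1 to 5 rows; each row is the pose to reach, as a shift and turn from the pose commanded when the call began, along the tool's axes at that moment; what a row does not reach only later rows make up. The controller multiplies each number of a shift by 0.25 m and each number of a turn by 90 degrees. A row lasts 1/8 s, in which the tool goes at most 62.5 mm and 10.7 degrees, less where a joint would pass 70% of its speed; a pose out of reach is approached as far as the arm can. A call with a number of a shift or a turn outside -1 to 1 is refused whole. A call with a gripper value outside its range is refused whole. "claw" is the opening, from 0 (shut) to 1 (fully open), set as the call begins (left out, the last holds). The fingers move at their own pace and stop on an object; "newtons" is the grip in N (left out, the last holds). Time passes only in rows, so rows that repeat a pose let the fingers close. It gives the time, the measured TCP pose, the force, the opening and the grip force at its end, in the units of the state.
- r.get_obs(): the state, without advancing time (a new reading comes with each control period).
- r.grab_frame(name): name is "side" or "top" or "wrist"; returns a dict with "pixels" (480x640x3 uint8, red, green, blue), "intrinsics" (3x3 intrinsics, pixels), "eye" and "attitude" of the camera in the world. Camera axes: x right, y up, looking along -z (the intrinsics and any distortion apply to the point x, -y, -z); pixel columns grow to the right and rows downward; lengths in m; the calibration is good to about 2 mm. A picture is of the moment at which its call begins. There is no depth.
- r.hand_in(): hands the job in; it is judged then, once.
Trained networks look in a picture, given as the dict that the camera call returned (one of the last four; its "shot" number tells which), for a name from the list of things; names that differ only in an ending like _2 or _b are one class to them, and where a whole thing is asked for, a point or a joint stands for the part that bears it (a point fixed in the world has none). Each returns a list of dicts, best first, with "conf" (0 to 1); they miss things now and then, are a little off and sometimes report something else, mostly with a low value. They report only what shows in the picture. A call takes as long as a camera call.
- r.search_frame(picture, thing): "rect" ([left, top, width, height] in pixels, round what is visible of it).
- r.outline_of(picture, thing): "pixels" (480x640 bool, what is visible of it) and "rect" ([left, top, width, height] in pixels, round what is visible of it).
- r.landmark_of(picture, thing): "point" ([column, row] in pixels: a listed point, or the origin of a listed thing).
The state is a dict: "clock": time; "joints": joint angles; "qvel": joint speeds; "tau": joint torques, N m; "tcp_pos": TCP position; "orientation": TCP orientation; "contact_force": force on the tool from outside, world axes, zero at the start; "moment": the same for the moment, N m; "grip_width": finger opening in m; "gripper_force": force on a finger pad.
Only numpy, scipy, OpenCV 4.12 (cv2) and the standard library are available. Lean on these libraries where they do the work, as an engineer would, in place of code of your own. Each camera call takes 0.05 s, during which the arm holds its last target. There are 200 camera calls.

## Task

Take the flat tan bearing pad by its rib and stow it in the sprung holder so it cannot shift in a seaway: with the pad tilted, push one end into the slot of either yellow jaw against its spring, lower the other end inside the opposite jaw, then ease it back so that the springs centre it level, with an end in each slot, and let go. Push gently: do not ram a jaw against its stop, jam the pad, or let it snap across, and leave the other spares where they stand.

Things in the scene. Friction and masses are not known exactly. Their poses are not given: they have to be found in the camera images.
- pad: Flat tan phenolic bearing pad, loose, 0.11 to 0.17 kg: plate 70 mm wide (its x), 130 mm long (its y), 8 mm thick, with a grip rib on top 14 mm wide (x), 60 mm long (y), rising 28 mm above the plate (top 36 mm above the underside). Origin: centre of the plate's underside; z up out of the rib. Same after a half turn about z.
- holder: Fixed sprung holder; origin: centre of the underside of its blue base (96 mm in x, 290 mm in y, 10 mm thick). Two yellow jaws face each other along y on an aluminium saddle (236 mm in y, top at z 18 mm), locked immovably somewhere from -18 to +18 mm along y off the base's centre: this offset is not measured, feel (or look) for it. Behind each jaw a post, top z 58 mm, 110 mm from saddle centre.
- slots (a point): Point on the fixed base's centre axis, 40 mm above its underside: height of both slot floors (it does not follow the saddle). Each jaw, 60 mm wide in x, has a straight slot for a pad end: floor z 40 mm, ceiling 53, flat jaw top 58. Lips above and below stand 6 mm proud of the slot's bottom. At rest slot bottoms lie 62 mm, lip tips 56 mm either side of the saddle's centre.
- end_a (a point): Top of the blue base at its +y end, on the centre line, 145 mm from the base's centre. Springs: each jaw alone yields outward along the holder's y for 18 mm to a hard stop; its spring starts at 2.4 N and adds 0.6 N per mm (13.2 N at the stop). The level pad's other end clears the opposite lips only with the first jaw pushed back more than 12 mm (9.6 N).
- end_b (a point): Top of the blue base at its -y end, on the centre line, 145 mm from the base's centre. Stowed, the level pad has an end in each slot (underside 40 to 45 mm above the holder's underside), each jaw pushed back about 3 mm. A tilt near 20 degrees suits the slot. Keep pad against holder below 22 N (a rammed stop or jammed lip exceeds it); once lowered, the pad must not fly across faster than 0.2 m/s.
- shell: Bystander: tan half-round bearing shell, 64 mm across, 32 mm high, 50 mm long (x), standing arched; origin at the centre of its base.
- valve: Bystander: brass relief valve standing upright, 42 mm across, 93 mm high, with a side port to its -x; origin under its centre.
- pin: Bystander: chromed piston pin standing on end, 42 mm diameter, 80 mm high; origin under its centre.
- nozzle: Bystander: rust-red cast nozzle segment, 40 x 85 x 45 mm high; origin under its centre.

How it is judged:
On the way:
1. one end of the tilted pad is pushed into a jaw, the other end still raised (angle between pad's own z axis and vertical above 0.08 rad and contact force between pad and holder above 3 N and z of pad in the frame of holder below 0.07 m), for 0.1 s.
At the end, for the whole second after the job is handed in: Pad level (3 deg) in both slots: underside 38 to 45.5 mm above the holder's underside, lengthwise along it (5.7 deg), within 12 mm sideways and 23 mm lengthwise of the base's centre (wherever the saddle is locked), let go, at rest; other spares within 20 mm of their starts (z of pad in the frame of holder between 0.038 and 0.0455 m and x of pad in the frame of holder between -0.012 and 0.012 m and y of pad in the frame of holder between -0.023 and 0.023 m and angle between pad's own z axis and vertical below 0.05 rad and angle between the y axis of pad and the y axis of holder, either way round below 0.1 rad and linear speed of pad below 0.01 m/s and angular speed of pad below 0.1 rad/s and distance of each of shell, valve, pin, nozzle from where it was at the start of the episode below 0.02 m); the robot touches nothing.
It fails at once if the pad presses or strikes the holder with more than 22 N (contact force between pad and holder above 22 N).
It fails at once if the lowered pad snaps across the holder, faster than 0.2 m/s (linear speed of pad above 0.2 m/s and z of pad in the frame of holder below 0.047 m and angle between pad's own z axis and vertical below 0.1 rad and contact force between pad and holder above 1 N and horizontal distance between pad and holder below 0.06 m).
It fails at once if another spare is moved more than 20 mm (distance of any of shell, valve, pin, nozzle from where it was at the start of the episode above 0.02 m).
It also fails if it takes over 72 s, if anything falls off the work surface, if the arm or the gripper's body presses on something with over 40 N, if the wrist force passes 120 N, or if a joint passes its speed limit or range.

## Working session

There is one attempt and no reset: what is moved stays moved. The work goes in short steps, Python scripts to look and compute and a tool call to move; the robot and the scene stay as the last step left them, time stands still between calls to the robot, and variables do not carry over. Pictures are saved under pics/ and viewed, at most 10 in all, crops included, and the job is handed in when it is done.

Besides the shell and the picture viewer there is one more tool, called as name([rows], argument=value, ...), one row to a line, values as JSON. apply_moves: Moves the arm, as the interface text tells. Its arguments: {"type":"object","properties":{"rows":{"type":"array","items":{"type":"array","items":{"type":"number"}}},"claw":{"type":"number"},"newtons":{"type":"number"}},"required":["rows"]}

```bash
mkdir -p pics; cat > h.py <<'E'
import numpy as np, cv2
from scipy.spatial.transform import Rotation as R
from bench import r
def rot(a):
    a=np.array(a,float)
    if a.shape==(3,3): return a
    return R.from_rotvec(a).as_matrix() if a.size==3 else R.from_quat(a).as_matrix()
def ray(p,uv):
    K=np.array(p["intrinsics"]); x=np.linalg.solve(K,[uv[0],uv[1],1]); d=rot(p["attitude"])@[x[0],-x[1],-x[2]]
    return np.array(p["eye"]),d/np.linalg.norm(d)
def atz(p,uv,z):
    e,d=ray(p,uv); return e+d*(z-e[2])/d[2]
def tri(rs):
    A=0;b=0
    for e,d in rs:
        P=np.eye(3)-np.outer(d,d);A=A+P;b=b+P@e
    x=np.linalg.solve(A,b); return x,[np.linalg.norm((np.eye(3)-np.outer(d,d))@(x-e)) for e,d in rs]
def proj(p,X):
    c=rot(p["attitude"]).T@(np.array(X)-p["eye"]); v=np.array(p["intrinsics"])@[c[0],-c[1],-c[2]]; return v[:2]/v[2]
def save(p,n): cv2.imwrite(f"pics/{n}.png",p["pixels"][:,:,::-1])
E
python3 - <<'E'
from h import *
np.set_printoptions(precision=4,suppress=True)
o=r.get_obs();print(o)
P={n:r.grab_frame(n) for n in("side","top","wrist")}
print({k:v for k,v in P["top"].items() if k!="pixels"})
for n in P: save(P[n],n+"0")
L={}
for t in["pad","holder","slots","end_a","end_b","shell","valve","pin","nozzle"]:
  for n in P:
    l=r.landmark_of(P[n],t)
    if l: L[t,n]=l[0]["point"]; print(t,n,l[0]["conf"],np.array(l[0]["point"]))
  rs=[ray(P[n],L[t,n]) for n in P if (t,n) in L]
  if len(rs)>1: print("  3d",*tri(rs))
m=np.hstack([cv2.resize(P[n]["pixels"],(400,300)) for n in("side","top")]);m2=np.hstack([cv2.resize(P["wrist"]["pixels"],(400,300)),np.zeros((300,400,3),np.uint8)])
cv2.imwrite("pics/m0.png",np.vstack([m,m2])[:,:,::-1])
E
```

```text
{'clock': 0.0, 'joints': array([ 1.0859,  0.4778,  0.0224,  1.5564, -0.0115,  1.1093, -0.0831]), 'qvel': array([-0.0007,  0.0018, -0.    , -0.0014, -0.0001,  0.0016, -0.0014]), 'tau': array([  0.0009, -59.6445,   1.6081, -28.119 ,   0.0125,   0.0093,
        -0.    ]), 'tcp_pos': array([ 0.2481, -0.6271,  0.2304]), 'orientation': array([-3.0843, -0.5881,  0.0007]), 'contact_force': array([ 0.5793,  0.5115, -0.9718]), 'moment': array([0.0097, 0.0243, 0.0215]), 'gripper_force': 0.0, 'grip_width': 0.0856213837703356}
{'intrinsics': array([[478.3642,   0.    , 321.753 ],
       [  0.    , 478.3642, 236.981 ],
       [  0.    ,   0.    ,   1.    ]]), 'eye': array([ 0.4145, -0.0063,  1.1225]), 'attitude': array([ 0.1336, -0.1135, -1.5913]), 'shot': 2}
pad side 0.94 [235.6 222.8]
pad top 0.66 [249.1 295.3]
  3d [0.4579 0.1783 0.0033] [np.float64(0.0004857513358284684), np.float64(0.00048575133582829836)]
holder side 0.7 [379.3 227.4]
holder top 0.83 [398.4 248.9]
  3d [ 0.5752 -0.1554  0.231 ] [np.float64(0.0478261788151191), np.float64(0.047826178815119115)]
slots side 0.6 [327.2 325.8]
sl
[... 377 characters left out ...]
] [np.float64(0.005770085621320406), np.float64(0.00577008562132047)]
shell side 0.69 [409.9 275.2]
shell top 0.69 [349.8 172.2]
  3d [ 0.746  -0.065   0.0089] [np.float64(0.0007498429768428444), np.float64(0.0007498429768430116)]
valve side 0.89 [449.5 344.5]
valve top 0.81 [415.8 176.5]
  3d [ 0.736  -0.2241  0.0115] [np.float64(0.004940142914747192), np.float64(0.004940142914747342)]
pin side 0.8 [340.9 192.2]
pin top 0.96 [231.6 190.6]
  3d [0.7068 0.2207 0.0057] [np.float64(0.0028313719731374756), np.float64(0.002831371973137489)]
nozzle side 0.66 [381.1 228. ]
nozzle top 0.86 [288.  179.9]
  3d [0.7407 0.0831 0.001 ] [np.float64(0.006736803084054711), np.float64(0.0067368030840547375)]
```

View pics/m0.png

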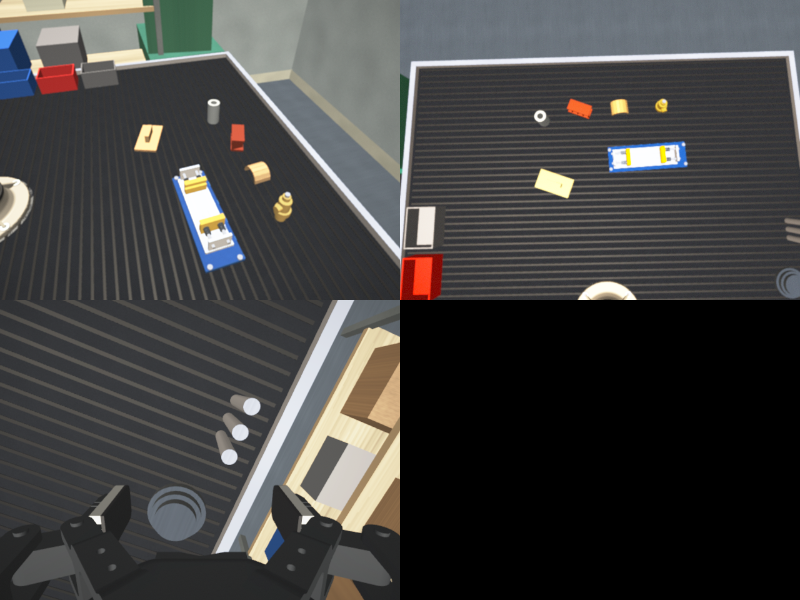

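Overview (scaled mosaic): in the top view the pad is at about (247,294) full-res, the holder at (397,250) lies nearly along world y, and the bystanders form a row beyond it. In the side view the rib is visible on the pad. Next I segment for yaw and jaw positions.

```bash
cat >> h.py <<'E'
np.set_printoptions(precision=4,suppress=True)
def plan(p,Rm,p0=None,R0=None):
    o=r.get_obs(); p0=o["tcp_pos"] if p0 is None else p0; R0=rot(o["orientation"]) if R0 is None else R0
    return np.r_[R0.T@(np.array(p)-p0)/.25, R.from_matrix(R0.T@Rm).as_rotvec()/(np.pi/2)]
def down(yaw): # tool y along world direction yaw, z down
    y=np.array([np.cos(yaw),np.sin(yaw),0]);z=np.array([0,0,-1.]);return np.c_[np.cross(y,z),y,z]
def box(p,mask,z):
    c=max(cv2.findContours(mask.astype(np.uint8),cv2.RETR_EXTERNAL,cv2.CHAIN_APPROX_NONE)[0],key=cv2.contourArea)
    w=np.array([atz(p,q,z)[:2] for q in c[:,0,:]],np.float32)
    return cv2.minAreaRect(w*1000)
E
python3 - <<'E'
from h import *
p=r.grab_frame("top");w=r.grab_frame("wrist")
o=r.get_obs();T=rot(o["orientation"]);print("cam in tool",T.T@(w["eye"]-o["tcp_pos"]),T.T@rot(w["attitude"]))
for t,z in(("pad",.008),("holder",.010)):
  for m in r.outline_of(p,t)[:1]: print(t,m["conf"],box(p,m["pixels"],z))
hsv=cv2.cvtColor(p["pixels"],cv2.COLOR_RGB2HSV)
ye=cv2.inRange(hsv,(20,150,120),(35,255,255))
n,l,s,c=cv2.connectedComponentsWithStats(ye)
for i in range(1,n):
  if s[i][4]>30: print(s[i],c[i],atz(p,c[i],.058))
print("view pose over holder",plan([.50,-.16,.30],down(0)),plan([.50,-.16,.30],down(np.pi)))
print(down(0).T@T,)
E
```

```text
cam in tool [ 0.0651 -0.0012 -0.1432] [[-0.0001  0.9656  0.2599]
 [ 1.      0.0002 -0.0005]
 [-0.0005  0.2599 -0.9656]]
pad 0.88 ((465.10845947265625, 183.8573455810547), (130.76490783691406, 71.1451416015625), 70.61064147949219)
holder 0.74 ((554.87939453125, -164.7775421142578), (96.2398681640625, 289.955322265625), 3.0050997734069824)
[408 158  20  22 289] [417.4983 170.0934] [ 0.7329 -0.2181  0.058 ]
[416 234  10  27 207] [420.2609 246.7633] [ 0.5552 -0.2147  0.058 ]
[361 238   8  27 151] [364.8543 250.9073] [ 0.5489 -0.0904  0.058 ]
view pose over holder [ 1.6242 -1.3691 -0.2748  0.      0.     -0.7601] [ 1.6242 -1.3691 -0.2748  0.     -0.      1.2399]
[[ 0.368  -0.9298  0.    ]
 [ 0.9298  0.368   0.    ]
 [-0.      0.      1.    ]]
```

```bash
python3 - <<'E'
from h import *
print(plan([.40,-.37,.30],down(np.radians(-35))))
E
```

```text
[ 0.9432 -0.7352 -0.2748  0.      0.     -0.3712]
```

apply_moves([
  [0.943,-0.735,-0.275,0,0,-0.37],
  [0.943,-0.735,-0.275,0,0,-0.37],
  [0.943,-0.735,-0.275,0,0,-0.37],
  [0.943,-0.735,-0.275,0,0,-0.37],
  [0.943,-0.735,-0.275,0,0,-0.37],
])

```text
clock: 2.33
tcp_pos: [0.401, -0.368, 0.3009]
orientation: [2.787, 1.449, 0.001]
contact_force: [0.9, -0.2, 0.3]
grip_width: 0.0855
gripper_force: 0.0
```

```bash
python3 - <<'E'
from h import *
print(plan([.555,-.11,.32],down(np.radians(3))))
E
```

```text
[ 1.1987 -0.0886 -0.0765  0.0006  0.0002 -0.4229]
```

apply_moves([
  [1,-0.07,-0.08,0,0,-0.423],
  [1,-0.07,-0.08,0,0,-0.423],
  [1,-0.07,-0.08,0,0,-0.423],
  [1,-0.07,-0.08,0,0,-0.423],
  [1,-0.07,-0.08,0,0,-0.423],
])

```text
clock: 2.95
tcp_pos: [0.5319, -0.1494, 0.3209]
orientation: [2.151, 2.289, 0.005]
contact_force: [-0.5, -0.4, 0.4]
grip_width: 0.0853
gripper_force: 0.0
```

```bash
python3 - <<'E'
from h import *
o=r.get_obs();print(o["tcp_pos"],o["orientation"])
p=r.grab_frame("wrist");save(p,"w1")
for t in("holder","end_a","slots"):
  for l in r.landmark_of(p,t)[:2]:print(t,l["conf"],l["point"])
for m in r.outline_of(p,"holder")[:1]: print(m["conf"],m["rect"])
hsv=cv2.cvtColor(p["pixels"],cv2.COLOR_RGB2HSV)
bl=cv2.morphologyEx(cv2.inRange(hsv,(100,120,60),(125,255,255)),cv2.MORPH_CLOSE,np.ones((3,3)))
print("blue",box(p,bl,.010))
ye=cv2.inRange(hsv,(20,150,120),(35,255,255))
n,l,s,c=cv2.connectedComponentsWithStats(ye)
for i in range(1,n):
  if s[i][4]>100: print(s[i],c[i],atz(p,c[i],.058),box(p,l==i,.058))
print(plan([.42,.11,.25],down(np.radians(-19.4))))
E
```

```text
[ 0.5319 -0.1494  0.3209] [2.1515 2.2889 0.0052]
holder 0.75 [339.1, 206.8]
end_a 0.91 [335.7, 317.2]
end_a 0.72 [346.4, 79.8]
slots 0.83 [339.0, 213.0]
slots 0.39 [336.6, 207.4]
0.9 [297.9, 83.7, 83.8, 232.0]
blue ((552.7684326171875, -163.81727600097656), (96.3932113647461, 290.29473876953125), 2.9041452407836914)
[315 248  50  11 415] [338.4602 252.8867] [ 0.5539 -0.2056  0.058 ] ((555.2150268554688, -205.5196533203125), (55.69305419921875, 11.004487991333008), 2.1056249141693115)
[ 1.0895 -0.3823  0.2788 -0.0004  0.0005  0.2462]
```

View pics/w1.png

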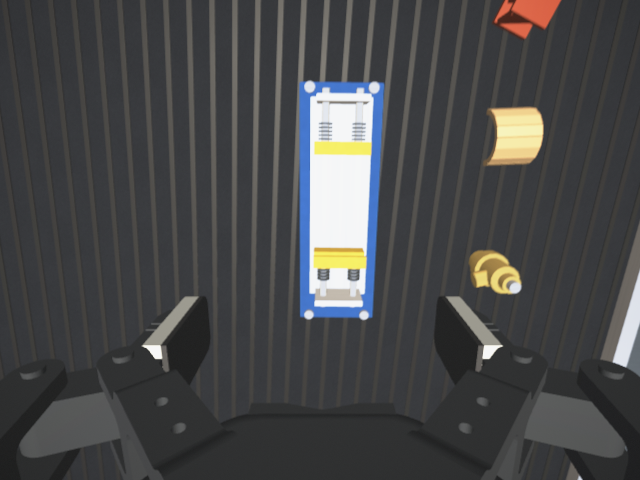

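The wrist view shows the holder at cols 300–380. The +y jaw top is at rows 143–154 and the -y jaw at 250–268, with the saddle visibly shifted toward +y. I'll measure jaw top edges along the holder's y.

```bash
python3 - <<'E'
from h import *
p=r.grab_frame("wrist")
C=np.array([.5535,-.1643]);a=np.radians(2.95);ux=np.array([np.cos(a),np.sin(a)]);uy=np.array([-np.sin(a),np.cos(a)])
img=p["pixels"].astype(np.float32)
def prof(z,ys,xs):
    uv=np.array([[proj(p,np.r_[C+ux*x+uy*y,z]) for x in xs] for y in ys],np.float32)
    return cv2.remap(img,uv[...,0],uv[...,1],cv2.INTER_LINEAR).mean(1)
xs=np.linspace(-.02,.02,9)
for z,rng in((.058,(-.075,-.02)),(.058,(.04,.1)),):
    ys=np.arange(*rng,.002)
    P=prof(z,ys,xs); print(z);print("\n".join(f"{y*1000:.0f} {v.astype(int)}" for y,v in zip(ys,P)))
# saddle ends at z=.018 / posts
for rng in((-.125,-.09),(.1,.14)):
    ys=np.arange(*rng,.002);P=prof(.018,ys,np.linspace(-.004,.004,3));print("saddle");print(" ".join(f"{y*1000:.0f}:{v[0]:.0f},{v[2]:.0f}" for y,v in zip(ys,P)))
E
```

```text
0.058
-75 [235 237 240]
-73 [190 193 198]
-71 [175 177 180]
-69 [168 171 176]
-67 [177 179 183]
-65 [173 176 181]
-63 [173 175 178]
-61 [171 175 179]
-59 [217 209 160]
-57 [245 238 103]
-55 [246 238 101]
-53 [246 238 101]
-51 [246 238 101]
-49 [246 239 102]
-47 [246 238 101]
-45 [242 224  91]
-43 [239 218  87]
-41 [245 236  99]
-39 [224 192  75]
-37 [202 159  63]
-35 [215 187 119]
-33 [241 242 242]
-31 [244 245 246]
-29 [244 245 246]
-27 [244 245 246]
-25 [244 245 246]
-23 [244 245 246]
-21 [244 245 246]
0.058
40 [244 245 247]
42 [244 245 247]
44 [244 245 247]
46 [244 245 247]
48 [244 245 247]
50 [244 246 247]
52 [244 245 247]
54 [244 245 247]
56 [244 245 247]
58 [244 245 247]
60 [244 245 247]
62 [244 245 246]
64 [244 245 246]
66 [244 245 246]
68 [245 241 163]
70 [246 238 101]
72 [246 238 101]
74 [246 237 100]
76 [246 237 100]
78 [246 237 100]
80 [245 237 100]
82 [236 233 211]
84 [190 194 199]
86 [223 226 230]
88 [191 195 200]
90 [217 220 224]
92 [194 198 203]
94 [213 216 220]
96 [199 203 208]
98 [207 210 214]
saddle
-125:69,201 -123:195,234 -121:244,247 -119:245,247 -117:244,247 -115:221,219 -113:189,170 -111:191,171 -109:192,172 -107:191,171 -105:191,172 -103:191,172 -101:191,171 -99:231,237 -97:244,247 -95:244,247 -93:244,247 -91:244,247
saddle
100:244,247 102:244,247 104:244,247 106:244,247 108:244,247 110:244,247 112:244,247 114:244,247 116:244,247 118:244,247 120:244,247 122:184,188 124:127,115 126:186,182 128:244,247 130:244,247 132:244,247 134:147,209 136:68,200 138:69,201 140:69,202
```

apply_moves([
  [0.25,-0.05,0,0,0,0.06],
  [0.5,-0.11,0.05,0,0,0.12],
  [0.75,-0.16,0.1,0,0,0.18],
  [1,-0.22,0.15,0,0,0.246],
  [1,-0.22,0.15,0,0,0.246],
])

```text
clock: 3.88
tcp_pos: [0.4599, 0.0944, 0.2822]
orientation: [-2.556, -1.825, 0.001]
contact_force: [0.1, -0.3, 0.6]
grip_width: 0.0855
gripper_force: 0.0
```

```bash
python3 - <<'E'
from h import *
print(plan([.465,.184,.2],down(np.radians(-19.4))))
E
```

```text
[ 0.3456 -0.0967  0.3291 -0.0004 -0.      0.0052]
```

apply_moves([
  [0.17,-0.05,0.16,0,0,0],
  [0.346,-0.097,0.33,0,0,0.005],
  [0.346,-0.097,0.33,0,0,0.005],
])

```text
clock: 4.25
tcp_pos: [0.4656, 0.1821, 0.1972]
orientation: [-2.562, -1.813, 0.007]
contact_force: [0.7, -0.7, -0.1]
grip_width: 0.0852
gripper_force: 0.0
```

```bash
python3 - <<'E'
from h import *
o=r.get_obs();print(o["tcp_pos"])
p=r.grab_frame("wrist");save(p,"w2")
m=r.outline_of(p,"pad")[0];print(m["conf"],m["rect"],box(p,m["pixels"],.008))
print(r.landmark_of(p,"pad")[:1])
T=r.grab_frame("top");l=r.landmark_of(p,"pad");t=r.landmark_of(T,"pad")
if l and t: print(tri([ray(p,l[0]["point"]),ray(T,t[0]["point"])]))
E
```

```text
[0.4656 0.1821 0.1972]
0.59 [278.9, 134.2, 80.8, 143.8] ((463.15130615234375, 186.30392456054688), (130.6475067138672, 70.60033416748047), 70.19588470458984)
[{'point': [318.7, 212.0], 'conf': 0.75}]
(array([ 0.4573,  0.1826, -0.0149]), [np.float64(0.002785910301402159), np.float64(0.0027859103014021883)])
```

View pics/w2.png

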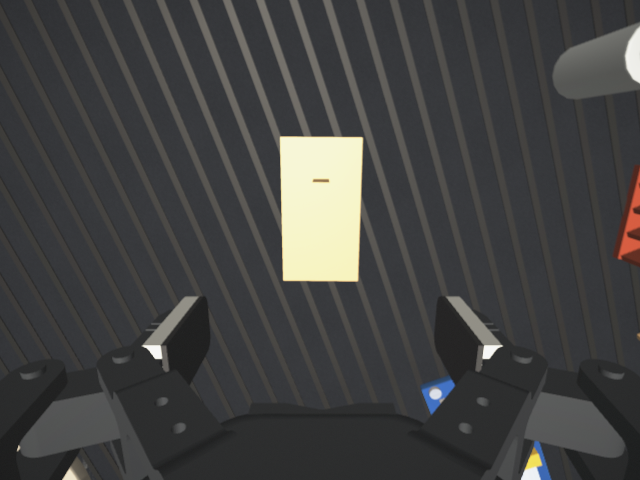

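Pad upright, centred at (321,208) with its rib visible on top. Descending to grasp.

```bash
python3 - <<'E'
from h import *
o=r.get_obs();print(o["tcp_pos"],o["orientation"])
print(plan([.4642,.1853,.012],down(np.radians(-19.6))))
E
```

```text
[0.4683 0.1794 0.2011] [2.569  1.8056 0.0024]
[ 0.0162 -0.0249  0.7562  0.0014 -0.0002 -0.0022]
```

apply_moves([
  [0.01,-0.015,0.2,0,0,0],
  [0.016,-0.02,0.4,0,0,0],
  [0.016,-0.02,0.5,0,0,0],
  [0.016,-0.02,0.5,0,0,0],
], claw=0.55, newtons=60)

```text
clock: 5.05
tcp_pos: [0.4633, 0.1851, 0.0743]
orientation: [-2.569, -1.809, 0.004]
contact_force: [0.3, -0.1, 0.5]
grip_width: 0.0469
gripper_force: 0.0
```

```bash
python3 - <<'E'
from h import *
for i in range(5):
  o=r.get_obs();print(o["clock"],o["tcp_pos"],o["orientation"],o["contact_force"],o["grip_width"]);p=r.grab_frame("wrist")
m=r.outline_of(p,"pad")
if m:
  print(m[0]["conf"],m[0]["rect"],box(p,m[0]["pixels"],.008))
save(p,"w3")
E
```

```text
5.05 [0.4633 0.1851 0.0743] [-2.5687 -1.8086  0.0041] [ 0.3228 -0.1272  0.4871] 0.046903393205208914
5.1 [0.4642 0.1858 0.0755] [ 2.5684  1.8085 -0.0002] [ 1.4948 -0.4712 -0.0843] 0.046702854268526
5.15 [0.4648 0.1863 0.0763] [2.5679 1.8085 0.0027] [-0.9248 -0.6375 -0.1029] 0.04703560417228816
5.2 [0.4651 0.1866 0.0767] [2.5677 1.8085 0.0042] [-0.1456 -0.4341  0.9731] 0.0473071588788194
5.25 [0.4651 0.1867 0.0767] [2.5676 1.8085 0.0047] [0.3458 0.058  0.1897] 0.04698362726209474
0.88 [256.1, 143.5, 127.0, 211.0] ((462.6056213378906, 185.84950256347656), (131.1377716064453, 70.73513793945312), 70.28617858886719)
```

```bash
python3 - <<'E'
from h import *
print(plan([.4635,.1856,.012],down(np.radians(-19.6))))
E
```

```text
[-0.0059 -0.0042  0.2577  0.0014 -0.0009 -0.0007]
```

apply_moves([
  [-0.006,-0.004,0.13,0,0,0],
  [-0.006,-0.004,0.22,0,0,0],
  [-0.006,-0.004,0.256,0,0,0],
  [-0.006,-0.004,0.256,0,0,0],
])

```text
clock: 5.85
tcp_pos: [0.4625, 0.1855, 0.0113]
orientation: [2.568, 1.81, 0.0]
contact_force: [0.0, 0.6, -0.4]
grip_width: 0.0469
gripper_force: 0.0
```

apply_moves([
  [0,0,0,0,0,0],
  [0,0,0,0,0,0],
  [0,0,0,0,0,0],
  [0,0,0,0,0,0],
  [0,0,0,0,0,0],
], claw=0, newtons=70)

```text
clock: 6.48
tcp_pos: [0.4631, 0.1857, 0.0121]
orientation: [2.567, 1.81, 0.003]
contact_force: [-0.2, -1.0, 6.2]
grip_width: 0.0126
gripper_force: 69.2
```

```bash
python3 - <<'E'
from h import *
for i in range(4):
  o=r.get_obs();print(o["clock"],o["tcp_pos"],o["orientation"],o["contact_force"],o["grip_width"],o["gripper_force"]);p=r.grab_frame("side")
E
```

```text
6.475 [0.4631 0.1857 0.0121] [2.5673 1.8096 0.0027] [-0.2166 -1.0022  6.195 ] 0.012608884304694413 69.19377565383911
6.525 [0.4631 0.1857 0.0121] [2.5673 1.8095 0.0027] [-0.9932 -0.8786  6.5395] 0.012637406409104502 69.192795753479
6.575 [0.4631 0.1857 0.0121] [2.5673 1.8096 0.0027] [-0.7646 -1.3933  6.5987] 0.01247293744750074 69.19396877288818
6.625 [0.4631 0.1857 0.0121] [2.5672 1.8096 0.0026] [-0.6555  0.583   6.3713] 0.012512646299757811 69.19359683990479
```

apply_moves([
  [0,0,-0.03,0,0,0],
  [0,0,-0.15,0,0,0],
  [0,0,-0.35,0,0,0],
  [0,0,-0.5,0,0,0],
  [0,0,-0.5,0,0,0],
])

```text
clock: 7.3
tcp_pos: [0.4641, 0.1863, 0.1392]
orientation: [2.566, 1.809, 0.009]
contact_force: [0.0, -0.6, -0.7]
grip_width: 0.0126
gripper_force: 68.4
```

```bash
cat >> h.py <<'E'
HOL=np.array([.5535,-.1643]);YAW=np.radians(2.95);S=.0112;H=.0121
UX=np.array([np.cos(YAW),np.sin(YAW),0]);UY=np.array([-np.sin(YAW),np.cos(YAW),0])
def tgt(c,zc,deg,x=0,dx=0):  # pad centre (rel. saddle centre along y), underside z, tilt (+y end low)
    Rm=down(YAW)@R.from_rotvec([0,-np.radians(deg),0]).as_matrix()
    P=np.r_[HOL,0]+UY*(S+c)+UX*x+[0,0,zc]
    return P-Rm@[dx,0,H],Rm
def cur(dx=0,n=1):
    o=r.get_obs();Rm=rot(o["orientation"]);P=o["tcp_pos"]+Rm@[dx,0,H]-np.r_[HOL,0]
    y=Rm[:,0]
    return dict(t=o["clock"],x=P@UX*1e3,c=(P@UY-S)*1e3,z=P[2]*1e3,tilt=np.degrees(np.arcsin(-y[2])),yaw=np.degrees(np.arctan2(-y@UX,y@UY)),zA=(P[2]+.065*y[2])*1e3,f=np.array([o["contact_force"]@UX,o["contact_force"]@UY,o["contact_force"][2]]),M=o["moment"],w=o["grip_width"]*1e3)
E
python3 - <<'E'
from h import *
p=r.grab_frame("side");save(p,"s1");o=r.get_obs();print(o["tcp_pos"],o["contact_force"],o["grip_width"])
print(plan(*tgt(-.021,.138,0)));print(plan(*tgt(-.021,.138,15)))
cv2.imwrite("pics/s1c.png",p["pixels"][120:320,120:420,::-1])
E
```

```text
[0.463  0.1854 0.1373] [-0.2672 -0.3898 -1.9448] 0.012807096647456887
[-1.2317  0.8266 -0.0509  0.0017 -0.0006 -0.2512]
[-1.2202  0.8218 -0.0492 -0.0312 -0.1651 -0.25  ]
```

View pics/s1c.png

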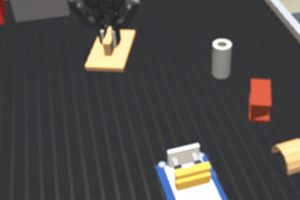

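The pad hangs level from the gripper. Carrying it over the holder.

apply_moves([
  [-0.15,0.1,-0.05,0,0,-0.04],
  [-0.35,0.22,-0.05,0,0,-0.09],
  [-0.55,0.35,-0.05,0,0,-0.14],
  [-0.75,0.5,-0.05,0,0,-0.2],
  [-0.9,0.6,-0.05,0,0,-0.25],
])

```text
clock: 7.98
tcp_pos: [0.5272, -0.0802, 0.1469]
orientation: [-2.163, -2.275, 0.003]
contact_force: [0.2, 0.5, -0.8]
grip_width: 0.0129
gripper_force: 68.4
```

```bash
python3 - <<'E'
from h import *
r.grab_frame("side");r.grab_frame("side")
print(cur());print(plan(*tgt(-.021,.12,15)))
E
```

```text
{'t': 8.075, 'x': np.float64(-21.968397532548387), 'c': np.float64(70.60158248407599), 'z': np.float64(134.37852846521287), 'tilt': np.float64(0.09859308504607607), 'yaw': np.float64(-0.5222747328116807), 'zA': np.float64(134.26667821341823), 'f': array([ 0.0546,  0.2404, -1.1001]), 'M': array([ 0.0148,  0.0174, -0.0095]), 'w': 12.46552696918956}
[-0.353   0.0911  0.0595 -0.0028 -0.1656 -0.0055]
```

apply_moves([
  [-0.15,0.04,0.0,0,-0.05,0],
  [-0.3,0.08,0.02,0,-0.11,-0.005],
  [-0.353,0.091,0.06,0,-0.166,-0.0055],
  [-0.353,0.091,0.06,0,-0.166,-0.0055],
])

```text
clock: 8.57
tcp_pos: [0.5537, -0.1619, 0.1313]
orientation: [2.017, 2.146, -0.268]
contact_force: [0.2, -0.2, -0.7]
grip_width: 0.0127
gripper_force: 68.4
```

```bash
python3 - <<'E'
from h import *
r.grab_frame("side");r.grab_frame("side");w=r.grab_frame("wrist");s=r.grab_frame("side")
print(cur());print(plan(*tgt(-.021,.0583,15)))
# check pad pose from wrist image: project corners
o=r.get_obs();Rm=rot(o["orientation"])
pt=lambda q:o["tcp_pos"]+Rm@np.array(q)
for im,n in((w,"w4"),(s,"s4")):
  a=im["pixels"].copy()
  for x in(-.065,.065):
    for y in(-.035,.035): cv2.circle(a,tuple(int(v) for v in proj(im,pt([x,y,H]))),2,(255,0,0),-1)
  for y in(-.030,.030):
    for sg in(-1,1):
      q=np.r_[HOL,0]+UY*(S+sg*.056)+UX*y; q[2]=.058
      cv2.circle(a,tuple(int(v) for v in proj(im,q)),2,(0,255,0),-1)
  im["pixels"]=a
cv2.imwrite("pics/m4.png",np.hstack([w["pixels"][:, 120:520],s["pixels"][:,160:560]])[:,:,::-1])
E
```

```text
{'t': 8.775, 'x': np.float64(1.5568361622005176), 'c': np.float64(-13.591874164304436), 'z': np.float64(121.89446666488607), 'tilt': np.float64(14.86335140156034), 'yaw': np.float64(0.4312913844666067), 'zA': np.float64(105.22101707678604), 'f': array([-0.1252,  0.3442, -1.4859]), 'M': array([0.3466, 0.0005, 0.036 ]), 'w': 12.352979022894338}
[ 0.0368 -0.0061  0.2535  0.0004 -0.0015  0.0046]
```

View pics/m4.png

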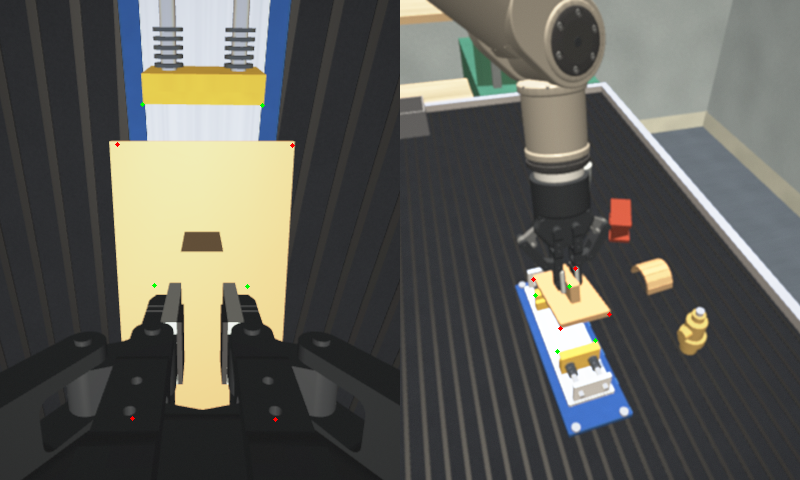

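Projected jaw corners (green) sit on the +y jaw's front top edge at (142,104)/(262,104), so the saddle offset is about +11 mm. The pad's leading edge is at row 141, held straight. Descending beside the jaw.

apply_moves([
  [0.01,-0.002,0.08,0,0,0.004],
  [0.02,-0.002,0.16,0,0,0.004],
  [0.033,-0.002,0.23,0,0,0.004],
  [0.033,-0.002,0.23,0,0,0.004],
  [0.033,-0.002,0.23,0,0,0.004],
])

```text
clock: 9.4
tcp_pos: [0.5553, -0.1706, 0.0759]
orientation: [2.024, 2.133, -0.264]
contact_force: [-0.5, -0.1, -0.8]
grip_width: 0.0127
gripper_force: 68.4
```

```bash
python3 - <<'E'
from h import *
r.grab_frame("side");w=r.grab_frame("wrist")
print(cur());print(plan(*tgt(-.021,.0583,15,.001)));print(plan(*tgt(-.011,.0583,15,.001)))
E
```

```text
{'t': 9.5, 'x': np.float64(1.814566506031318), 'c': np.float64(-20.794795616342622), 'z': np.float64(64.78669676660888), 'tilt': np.float64(14.947246879917799), 'yaw': np.float64(0.047615381486296605), 'zA': np.float64(48.0212732532066), 'f': array([ 0.0591, -0.1264, -1.5827]), 'M': array([0.3718, 0.0298, 0.0554]), 'w': 12.704141843849223}
[ 0.0059 -0.0032  0.0253  0.0013 -0.0006  0.0005]
[ 0.0446 -0.0032  0.015   0.0013 -0.0006  0.0005]
```

apply_moves([
  [0.003,-0.003,0.015,0,0,0],
  [0.006,-0.003,0.025,0,0,0],
  [0.006,-0.003,0.025,0,0,0],
  [0.025,-0.003,0.02,0,0,0],
  [0.045,-0.003,0.015,0,0,0],
])

```text
clock: 10.12
tcp_pos: [0.5538, -0.1605, 0.0694]
orientation: [2.024, 2.133, -0.264]
contact_force: [0.9, -0.1, -0.7]
grip_width: 0.0124
gripper_force: 68.4
```

```bash
python3 - <<'E'
from h import *
r.grab_frame("side");r.grab_frame("side");w=r.grab_frame("wrist");save(w,"w5")
print(cur());print(plan(*tgt(-.003,.0583,15,.001)))
s=r.grab_frame("side")
a=cv2.resize(s["pixels"][200:350,220:420],None,fx=2,fy=2,interpolation=cv2.INTER_CUBIC)
cv2.imwrite("pics/m5.png",np.hstack([w["pixels"][0:300,120:520],a])[:,:,::-1])
E
```

```text
{'t': 10.275, 'x': np.float64(0.6204856706672977), 'c': np.float64(-10.33406631386001), 'z': np.float64(57.732857433369446), 'tilt': np.float64(14.927746187582079), 'yaw': np.float64(0.10720386321079833), 'zA': np.float64(40.98880916980523), 'f': array([ 1.1178, -0.5639, -2.1947]), 'M': array([0.3258, 0.0488, 0.0273]), 'w': 12.663940395399347}
[ 0.0278  0.0016 -0.0097  0.0008 -0.0008  0.0012]
```

View pics/m5.png

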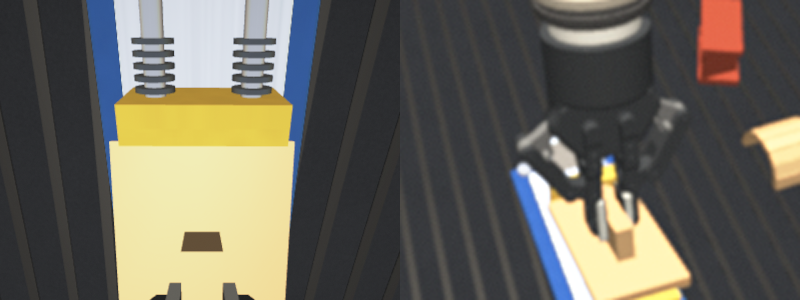

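The pad's leading edge (row ~141) now sits just under the upper lip (front edge row ~146), with no force yet. Moving in slowly.

apply_moves([
  [0.007,0.001,-0.004,0,0,0],
  [0.014,0.001,-0.006,0,0,0],
  [0.021,0.001,-0.008,0,0,0],
  [0.028,0.001,-0.01,0,0,0],
  [0.034,0.001,-0.0115,0,0,0],
])

```text
clock: 10.95
tcp_pos: [0.5535, -0.1526, 0.0701]
orientation: [2.024, 2.132, -0.266]
contact_force: [0.2, -1.4, -1.2]
grip_width: 0.0124
gripper_force: 68.4
```

```bash
cat > st.py <<'E'
from h import *
import sys
fs=[]
for i in range(3): r.grab_frame("side"); c=cur(); fs.append(c["f"])
print({k:(round(float(v),2) if np.ndim(v)==0 else v) for k,v in c.items()}, "favg",np.mean(fs,0))
for a in sys.argv[1:]:
    c,z,d=[float(v) for v in a.split(",")]; print(a,plan(*tgt(c/1e3,z/1e3,d,.001)))
E
python3 st.py 2,58.5,15 5,58.5,15 8,58.5,15
```

```text
{'t': 11.1, 'x': 0.57, 'c': -2.69, 'z': 58.34, 'tilt': 14.99, 'yaw': 0.02, 'zA': 41.53, 'f': array([ 0.4192, -2.583 , -0.6545]), 'M': array([-0.2278, -0.0585, -0.0373]), 'w': 12.82} favg [ 0.259  -2.081  -0.8338]
2,58.5,15 [ 0.018   0.0018 -0.0055  0.0003 -0.0002  0.0002]
5,58.5,15 [ 0.0296  0.0018 -0.0086  0.0003 -0.0002  0.0002]
8,58.5,15 [ 0.0411  0.0018 -0.0117  0.0003 -0.0002  0.0002]
```

apply_moves([
  [0.005,0.001,-0.001,0,0,0],
  [0.01,0.001,-0.0025,0,0,0],
  [0.015,0.001,-0.004,0,0,0],
  [0.02,0.001,-0.0055,0,0,0],
  [0.02,0.001,-0.0055,0,0,0],
])

```text
clock: 11.72
tcp_pos: [0.5533, -0.1475, 0.0701]
orientation: [2.024, 2.132, -0.266]
contact_force: [-2.0, -6.1, 0.3]
grip_width: 0.0125
gripper_force: 68.5
```

```bash
python3 st.py 6,58.5,15 9,58.5,15
```

```text
{'t': 11.88, 'x': 0.67, 'c': 2.4, 'z': 58.36, 'tilt': 15.0, 'yaw': 0.02, 'zA': 41.54, 'f': array([ 0.0939, -5.2798,  0.6557]), 'M': array([-0.8926,  0.1374,  0.0212]), 'w': 12.61} favg [-0.9268 -5.1753  0.4957]
6,58.5,15 [ 0.0138  0.0013 -0.0042  0.0001 -0.      0.0002]
9,58.5,15 [ 0.0253  0.0013 -0.0074  0.0001 -0.      0.0002]
```

apply_moves([
  [0,0,0,0,0,0],
  [0.005,0.001,-0.0015,0,0,0],
  [0.01,0.001,-0.003,0,0,0],
  [0.015,0.001,-0.0045,0,0,0],
  [0.015,0.001,-0.0045,0,0,0],
], newtons=110)

```text
clock: 12.5
tcp_pos: [0.5531, -0.1445, 0.0702]
orientation: [2.024, 2.131, -0.268]
contact_force: [-0.4, -6.9, 0.8]
grip_width: 0.012
gripper_force: 109.4
```

```bash
python3 st.py 9,58.5,15 11,58.8,15; python3 -c "
from h import *
w=r.grab_frame('wrist');s=r.grab_frame('side')
a=cv2.resize(s['pixels'][200:350,220:420],None,fx=2,fy=2,interpolation=cv2.INTER_CUBIC)
cv2.imwrite('pics/m6.png',np.hstack([w['pixels'][0:300,120:520],a])[:,:,::-1])"
```

```text
{'t': 12.65, 'x': 0.63, 'c': 5.44, 'z': 58.53, 'tilt': 15.06, 'yaw': -0.01, 'zA': 41.64, 'f': array([-1.4843, -6.8712,  0.2539]), 'M': array([-1.3053,  0.1399, -0.0787]), 'w': 12.11} favg [-1.2761 -6.9566  0.2676]
9,58.5,15 [ 0.0137  0.0015 -0.0036 -0.0003  0.0006 -0.0001]
11,58.8,15 [ 0.0212  0.0015 -0.0068 -0.0003  0.0006 -0.0001]
```

View pics/m6.png

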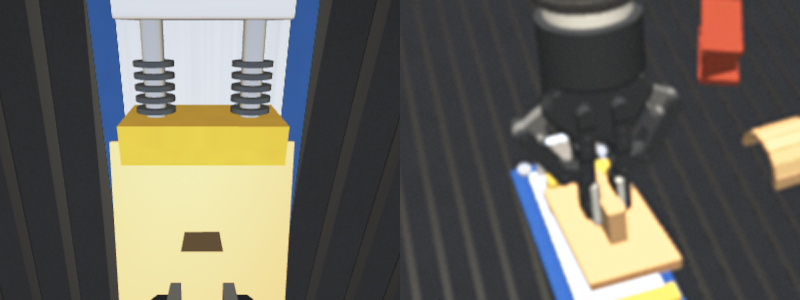

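The pad's end is seated in the slot: the upper lip covers it from row 142 to 165, the springs are compressing and there's no slip in the grip. Pushing on to about 14 mm.

apply_moves([
  [0.0055,0,-0.0015,0,0,0],
  [0.011,0.001,-0.003,0,0,0],
  [0.0165,0.001,-0.005,0,0,0],
  [0.0225,0.001,-0.0068,0,0,0],
  [0.0225,0.001,-0.0068,0,0,0],
])

```text
clock: 13.38
tcp_pos: [0.5529, -0.1398, 0.0705]
orientation: [2.025, 2.13, -0.27]
contact_force: [-0.5, -9.9, 0.4]
grip_width: 0.0121
gripper_force: 109.4
```

```bash
python3 st.py 11.3,54.4,11 11.3,50.2,7 11.3,46,3 11.3,42.7,0
```

```text
{'t': 13.53, 'x': 0.59, 'c': 10.03, 'z': 58.79, 'tilt': 15.14, 'yaw': -0.06, 'zA': 41.81, 'f': array([-0.9627, -9.5759,  0.5044]), 'M': array([-1.9054, -0.0046,  0.0045]), 'w': 11.97} favg [-1.1993 -9.277   0.4122]
11.3,54.4,11 [ 0.006   0.0016  0.0157 -0.0007  0.046  -0.0006]
11.3,50.2,7 [ 0.007   0.0016  0.0323 -0.0007  0.0905 -0.0006]
11.3,46,3 [ 0.0081  0.0016  0.0491 -0.0007  0.1349 -0.0007]
11.3,42.7,0 [ 0.0091  0.0016  0.0625 -0.0007  0.1683 -0.0007]
```

apply_moves([
  [0.005,0.001,-0.001,0,0,0],
  [0.0095,0.001,-0.0015,0,0,0],
  [0.0095,0.001,0.006,0,0.022,0],
  [0.0095,0.001,0.015,0,0.046,0],
  [0.0095,0.001,0.015,0,0.046,0],
])

```text
clock: 14.15
tcp_pos: [0.5528, -0.1402, 0.066]
orientation: [2.067, 2.169, -0.201]
contact_force: [-0.8, -11.7, -0.9]
grip_width: 0.0118
gripper_force: 109.5
```

```bash
python3 st.py 12.3,49.7,7 12.3,45.2,3 12.3,42.5,0
```

```text
{'t': 14.3, 'x': 0.59, 'c': 11.34, 'z': 54.2, 'tilt': 11.04, 'yaw': -0.1, 'zA': 41.76, 'f': array([ -0.5691, -11.1337,  -0.5113]), 'M': array([-2.4008,  0.1103,  0.0515]), 'w': 12.12} favg [ -0.7218 -10.4958  -0.2066]
12.3,49.7,7 [ 0.0038  0.0016  0.0171 -0.001   0.0449 -0.0011]
12.3,45.2,3 [ 0.0039  0.0016  0.0351 -0.001   0.0893 -0.0011]
12.3,42.5,0 [ 0.0035  0.0016  0.0461 -0.0009  0.1226 -0.0011]
```

apply_moves([
  [0.0015,0.001,0.0085,0,0.022,0],
  [0.003,0.0015,0.0171,0,0.045,-0.001],
  [0.003,0.0015,0.026,0,0.067,-0.001],
  [0.003,0.0015,0.0351,0,0.089,-0.001],
  [0.003,0.0015,0.0351,0,0.089,-0.001],
])

```text
clock: 14.92
tcp_pos: [0.553, -0.1413, 0.057]
orientation: [2.14, 2.249, -0.058]
contact_force: [-1.7, -11.6, 2.2]
grip_width: 0.0124
gripper_force: 110.0
```

```bash
python3 st.py 12,42.3,0 ; python3 -c "
from h import *
w=r.grab_frame('wrist');s=r.grab_frame('side')
a=cv2.resize(s['pixels'][230:380,240:440],None,fx=2,fy=2,interpolation=cv2.INTER_CUBIC)
cv2.imwrite('pics/m7.png',np.hstack([w['pixels'][0:300,120:520],a])[:,:,::-1])"
```

```text
{'t': 15.07, 'x': 0.71, 'c': 11.78, 'z': 45.0, 'tilt': 3.03, 'yaw': -0.03, 'zA': 41.56, 'f': array([ -3.0327, -10.7934,   0.4559]), 'M': array([-2.5285,  0.4382,  0.0382]), 'w': 11.72} favg [ -2.6211 -11.5377   0.0559]
12,42.3,0 [-0.0011  0.0011  0.0108 -0.0012  0.0337 -0.0003]
```

View pics/m7.png

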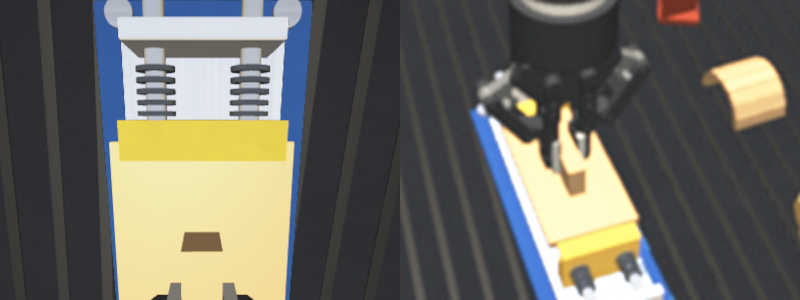

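The raised end has dropped just inside the -y jaw, (560,235) in the right crop, with its top edge visible in front of the lip. Levelling the rest of the way.

apply_moves([
  [0,0.001,0.0035,0,0.011,0],
  [-0.001,0.001,0.007,0,0.023,0],
  [-0.001,0.001,0.0108,0,0.0337,0],
  [-0.001,0.001,0.0108,0,0.0337,0],
])

```text
clock: 15.68
tcp_pos: [0.553, -0.1413, 0.0539]
orientation: [-2.163, -2.276, 0.002]
contact_force: [-2.4, -11.6, -1.3]
grip_width: 0.0118
gripper_force: 109.5
```

```bash
python3 st.py 6,42.3,0 0,42.3,0
```

```text
{'t': 15.82, 'x': 0.67, 'c': 12.05, 'z': 41.84, 'tilt': -0.0, 'yaw': -0.02, 'zA': 41.84, 'f': array([ -2.364 , -11.3019,  -2.6198]), 'M': array([-2.763 ,  0.3561, -0.0595]), 'w': 11.78} favg [ -2.7703 -11.4535  -2.2245]
6,42.3,0 [-0.0242  0.0012 -0.0018 -0.0016 -0.     -0.0002]
0,42.3,0 [-0.0482  0.0012 -0.0018 -0.0016 -0.     -0.0002]
```

apply_moves([
  [-0.006,0,-0.001,0,0,0],
  [-0.012,0,-0.0015,0,0,0],
  [-0.018,0,-0.0018,0,0,0],
  [-0.024,0,-0.0018,0,0,0],
  [-0.024,0,-0.0018,0,0,0],
])

```text
clock: 16.45
tcp_pos: [0.5533, -0.1458, 0.0541]
orientation: [-2.161, -2.277, 0.001]
contact_force: [-1.9, -8.9, -5.1]
grip_width: 0.0119
gripper_force: 109.1
```

```bash
python3 st.py 0,42.3,0
```

```text
{'t': 16.6, 'x': 0.71, 'c': 7.4, 'z': 42.0, 'tilt': -0.09, 'yaw': 0.04, 'zA': 42.1, 'f': array([-1.7099, -8.4527, -5.1399]), 'M': array([-2.2638,  0.2574, -0.037 ]), 'w': 11.99} favg [-1.8991 -8.8026 -4.8725]
0,42.3,0 [-0.0295  0.001  -0.0012 -0.0016 -0.001   0.0004]
```

apply_moves([
  [-0.006,0,0.001,0,0,0],
  [-0.012,0,0.001,0,0,0],
  [-0.018,0,0.001,0,0,0],
  [-0.024,0,0.001,0,0,0],
  [-0.024,0,0.001,0,0,0],
])

```text
clock: 17.23
tcp_pos: [0.5537, -0.1499, 0.054]
orientation: [-2.159, -2.277, -0.001]
contact_force: [-2.7, -5.8, -3.7]
grip_width: 0.0114
gripper_force: 109.4
```

```bash
python3 st.py 0,42,0
```

```text
{'t': 17.38, 'x': 0.95, 'c': 3.24, 'z': 41.9, 'tilt': -0.19, 'yaw': 0.11, 'zA': 42.12, 'f': array([-3.26  , -5.5282, -4.045 ]), 'M': array([-1.4317,  0.5254, -0.079 ]), 'w': 11.55} favg [-2.551  -5.4322 -3.81  ]
0,42,0 [-0.0128  0.0001 -0.0004 -0.0014 -0.0022  0.0012]
```

apply_moves([
  [-0.005,-0.001,0.001,0,-0.001,0],
  [-0.01,-0.002,0.002,0,-0.002,0.001],
  [-0.0135,-0.002,0.002,0,-0.002,0.001],
  [-0.0135,-0.002,0.002,0,-0.002,0.001],
])

```text
clock: 17.88
tcp_pos: [0.5539, -0.1518, 0.054]
orientation: [-2.161, -2.278, -0.001]
contact_force: [-5.2, -1.3, -0.6]
grip_width: 0.0116
gripper_force: 109.7
```

```bash
python3 st.py 0,42,0; python3 -c "
from h import *
w=r.grab_frame('wrist');s=r.grab_frame('side')
a=cv2.resize(s['pixels'][230:380,240:440],None,fx=2,fy=2,interpolation=cv2.INTER_CUBIC)
cv2.imwrite('pics/m8.png',np.hstack([w['pixels'][0:300,120:520],a])[:,:,::-1])"
```

```text
{'t': 18.02, 'x': 1.07, 'c': 1.27, 'z': 41.89, 'tilt': -0.1, 'yaw': 0.07, 'zA': 42.0, 'f': array([-5.7533, -1.5646, -1.1565]), 'M': array([-0.4956,  1.1992, -0.0795]), 'w': 11.78} favg [-5.398  -1.5922 -1.1316]
0,42,0 [-0.005  -0.0003 -0.0004 -0.0007 -0.0011  0.0008]
```

View pics/m8.png

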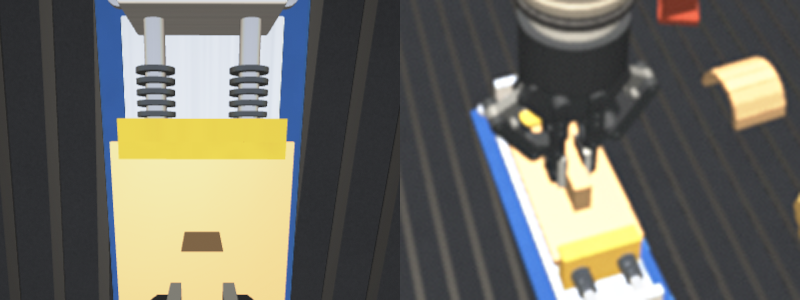

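Both ends are now in the slots, and the -y lip overlaps the pad at (595,240). I'll relieve the residual side load (cumulative x command) and the last millimetre before releasing.

apply_moves([
  [-0.003,-0.003,0.0005,0,0,0],
  [-0.006,-0.006,0.0005,0,-0.001,0],
  [-0.006,-0.008,0.0005,0,-0.001,0],
  [-0.006,-0.008,0.0005,0,-0.001,0],
])

```text
clock: 18.62
tcp_pos: [0.5539, -0.1533, 0.0544]
orientation: [2.161, 2.279, 0.003]
contact_force: [1.6, -0.1, -4.9]
grip_width: 0.0123
gripper_force: 109.1
```

```bash
python3 st.py 0,42,0
```

```text
{'t': 18.77, 'x': 0.95, 'c': -0.38, 'z': 42.34, 'tilt': 0.0, 'yaw': 0.08, 'zA': 42.34, 'f': array([ 1.9293,  0.5337, -4.9709]), 'M': array([ 0.1696, -0.5191, -0.1707]), 'w': 11.9} favg [ 1.5272  0.93   -4.9064]
0,42,0 [0.0015 0.0003 0.0014 0.0016 0.     0.0009]
```

apply_moves([
  [0.0015,0.002,0.001,0,0,0],
  [0.0015,0.002,0.002,0,0,0],
  [0.0015,0.002,0.002,0,0,0],
  [0.0015,0.002,0.002,0,0,0],
], newtons=30)

```text
clock: 19.27
tcp_pos: [0.5539, -0.1535, 0.0541]
orientation: [2.161, 2.278, 0.001]
contact_force: [1.3, 0.3, 3.8]
grip_width: 0.0121
gripper_force: 110.2
```

```bash
python3 st.py 0,42,0
```

```text
{'t': 19.43, 'x': 0.88, 'c': -0.46, 'z': 41.84, 'tilt': 0.04, 'yaw': 0.06, 'zA': 41.8, 'f': array([1.5126, 2.3905, 2.8977]), 'M': array([ 0.1737, -0.3508, -0.0592]), 'w': 11.98} favg [1.8118 1.2873 3.3543]
0,42,0 [ 0.0018  0.0005 -0.0006  0.0009  0.0004  0.0007]
```

apply_moves([
  [0.0015,0,0,0,0,0],
  [0.0015,0,0,0,0,0],
  [0.0015,0,0,0,0,0],
  [0.0015,0,0,0,0,0],
], claw=0.5)

```text
clock: 19.92
tcp_pos: [0.553, -0.1532, 0.0535]
orientation: [2.162, 2.279, -0.001]
contact_force: [-1.0, 0.8, -0.4]
grip_width: 0.0428
gripper_force: 0.0
```

apply_moves([
  [0,0,-0.05,0,0,0],
  [0,0,-0.15,0,0,0],
  [0,0,-0.3,0,0,0],
  [0,0,-0.45,0,0,0],
  [0,0,-0.6,0,0,0],
])

```text
clock: 20.55
tcp_pos: [0.5531, -0.1529, 0.2058]
orientation: [2.161, 2.278, 0.0]
contact_force: [0.6, -1.4, 0.2]
grip_width: 0.0427
gripper_force: 0.0
```

```bash
python3 st.py; python3 -c "
from h import *
w=r.grab_frame('wrist');s=r.grab_frame('side')
a=cv2.resize(s['pixels'][200:350,220:420],None,fx=2,fy=2,interpolation=cv2.INTER_CUBIC)
cv2.imwrite('pics/m9.png',np.hstack([w['pixels'][50:350,120:520],a])[:,:,::-1])"
```

```text
{'t': 20.7, 'x': 1.83, 'c': -0.11, 'z': 194.55, 'tilt': 0.13, 'yaw': 0.06, 'zA': 194.4, 'f': array([-1.3081, -0.5861,  0.3416]), 'M': array([-0.0276, -0.0147,  0.0134]), 'w': 42.86} favg [ 0.0326 -0.0814  1.3757]
```

View pics/m9.png

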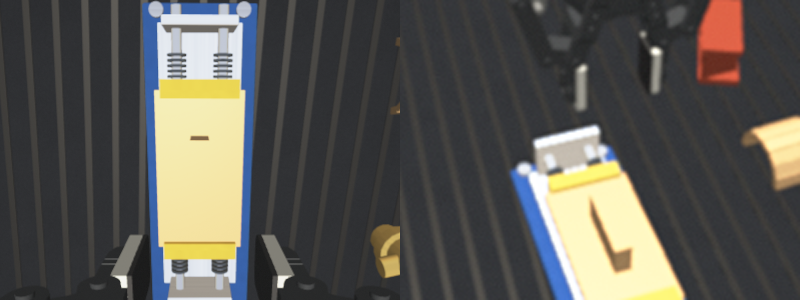

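The pad lies level and centred under both yellow lips, at (200,90) and (200,250). The gripper is clear, and none of the spares in view has been touched. Handing in.

```bash
python3 -c "
from bench import r
print(r.hand_in())"
```

```text
the job is handed in; nothing more can be done
None
```

The pad is stowed level in the sprung holder with an end in each slot, released with the arm clear and nothing else touched, and I handed the job in at about 21 s; no verdict came back.

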